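Set the drip-watering controller's push-and-turn selector

ROBOT

A 7-joint arm with a two-finger parallel gripper is mounted at the origin on the work surface. World frame = base frame: x ahead of the robot, y to its left, z up, the work surface at z = 0. Lengths are in m, angles in rad, forces in N, time in s.
With the tool pointing down it reaches from about 0.425 to 1.025 m from the base axis. Payload 9.4 kg.
Tool frame: the origin (TCP) lies between the finger pads, 19 mm behind the fingertips; this is the grasp point; z points along the fingers, y is the line along which they close (so a half turn about z gives the same grasp; the last joint's range is limited). The gripper opens to 93 mm and grips with 3 to 60 N. Pads are 15 mm wide; open, the fingers measure 128 mm over their backs; the gripper's body (75 mm by 188 mm) begins 65 mm behind the grasp point.
Start: joints at [1.028, 0.599, -0.003, 1.599, 0.002, 0.943, -0.08], TCP at [0.326, -0.648, 0.237] pointing down, gripper open.
Joint ranges: [-2.57, 2.57], [-0.35, 1.97], [-1.29, 1.29], [0.11, 2.56], [-1.05, 4.19], [0.11, 1.86], [-2.63, 2.63]. Speed limits (rad/s): [2.22, 2.22, 3.01, 3.01, 3.14, 3.14, 3.14].

INTERFACE

Orientations are given as a 3x3 rotation matrix whose columns are the frame's x, y, z axes.
In Python, from workcell import manip, jaws, solve_ik, cams gives the robot as it stands. The module is installed in compiled form; this text tells all that it offers. Calls block until the motion is done:
- manip.move_pose(position, orientation): joint-space move of the TCP to a pose.
- manip.move_linear(position, attitude=None, vel=0.15): straight line of the TCP; attitude=None keeps the orientation; vel is the mean speed in m/s.
- manip.set_joints(angles): joint-space move.
- jaws.let_go() and jaws.close(): open the fingers fully, or close them until they stop; the grip force is fixed at half the most.
- manip.sleep(seconds).
- solve_ik(position, orientation): joint angles nearest the present ones, or None.
- manip.sense(): the state.
- cams.get_image(name): name is "scene" or "top"; returns a dict with "color" (480x640x3 uint8, red, green, blue), "z_map" (480x640 float32, m along the optical axis (not along the pixel's ray), 0 where there is no reading), "intrinsics" (3x3 intrinsics, pixels), "eye" and "orientation" of the camera in the world. Camera axes: x right, y down, z forward; pixel columns grow to the right and rows downward; lengths in m; the calibration is good to about 2 mm. A picture is of the moment at which its call begins.
A pose or a line that the arm cannot do raises manip.Unreachable and nothing moves.
- manip.close_job(): hands the job in; it is judged then, once.
The state is a dict: "time_s": time; "qpos": joint angles; "dq": joint speeds; "tau": joint torques, N m; "position": TCP position; "tcp_rot": TCP orientation; "contact_force": force on the tool from outside, world axes, zero at the start; "ft_torque": the same for the moment, N m; "opening": finger opening in m; "grasp_force": force on a finger pad.
Only numpy, scipy, OpenCV 4.12 (cv2) and the standard library are available. Lean on these libraries where they do the work, as an engineer would, in place of code of your own. Each camera call takes 0.05 s, during which the arm holds its last target. There are 200 camera calls.

TASK

Set the drip-watering controller for the balcony bonsai: push its spring-loaded selector knob down, turn it clockwise until the pointer faces the tall domed stud on the panel, and let it spring fully back up so that it locks in that notch. The knob turns only while it is held down, and it is too far for one twist, so let go and take a new grip on the way; leave the pot, the root hook and the tweezers where they lie.

Things in the scene. Friction and masses are not known exactly. Their poses are not given: they have to be found in the camera images.
- controller: Drip-watering controller: fixed grey plastic box 190 x 190 x 55 mm high, level top panel. Origin: centre of its underside, z up; the knob's vertical axis passes through it. Ten notches at headings 135, 105, 75, ... -135 degrees (anticlockwise from the box's +x): six bear thin black ticks; those at -15, -45, -75, -105 bear steel studs, 70 mm from the axis
- knob_grip (a point): On the knob's axis at the TCP height for gripping, 94 mm above the table when up. Turns and sinks with the knob; x runs along the grip bar to the pointer, z up. Black knob: disc 60 mm across (underside 64, top 72 mm above the table when up), on it an upright bar 52 mm long, 14 mm wide, top 97 mm above the table. Fingers close across the 14 mm
- pointer (a point): Virtual point on the knob's pointer line, 70 mm from the axis at panel height: it lies on the centre of a stud when the pointer faces that stud. The real pointer is a steel nose at one end of the bar, 9 mm wide, reaching 56 mm from the axis, low down at the disc
- selector (a joint): Knob angle in rad: 0 with the pointer at heading 135 degrees of the controller, growing clockwise seen from above; stops at 0 and 4.71; notches every 0.5236 (studs at 2.618, 3.142, 3.665, 4.189). Up, the knob is locked in a notch with a little play; held down, it turns with light friction
- press (a joint): How far the knob is pushed down, in m: 0 = fully up (locked in a notch), 0.007 = on its lower stop. It must be down more than 5.5 mm to turn. A spring lifts it with 6 N (up) to 9 N (down). Let go near a notch it slides into it by itself; 0.002 or more means not locked
- rider: The tall domed steel stud that marks the wanted setting: 22 mm in diameter, 14 mm tall, standing on the panel at one of the four stud places. Origin: centre of its underside, at panel height, 55 mm above the table
- stud_a: Low flat steel stud, 11 mm in diameter, 3 mm tall, at another of the four stud places; origin at the centre of its underside
- stud_b: Second low flat steel stud, like stud_a; origin at the centre of its underside
- stud_c: Third low flat steel stud, like stud_a; origin at the centre of its underside
- turntable: Fixed steel bonsai turntable, disc 210 mm in diameter, top 42 mm above the table; origin at the centre of its underside. Bystander
- pot: Empty rectangular blue glazed pot, 156 x 110 x 58 mm tall, loose on the turntable; origin at the centre of its underside. Bystander
- root_hook: Root hook lying loose on the table, 225 mm long, wooden handle 20 mm thick towards its -x, bent steel prong towards its +x; origin where the prong leaves the handle. Bystander
- tweezers: Bamboo tweezers lying loose on the table, 190 mm long along x, about 25 mm wide, 8 mm high; origin near the middle, underside. Bystander

How it is judged:
By the outcome, as a careful person would: the job done as asked, in the order asked, and still so for the second after the job is handed in, with the robot touching nothing.
It also fails if it takes over 58 s, if anything falls off the work surface, if the arm or the gripper's body presses on something with over 40 N, if the wrist force passes 120 N, or if a joint passes its speed limit or range.

## Working session

There is one attempt and no reset: what is moved stays moved. The work goes in short steps, each a Python script; the robot and the scene stay as the last script left them, time stands still between calls to the robot, and variables do not carry over. Pictures are saved under pics/ and viewed, at most 10 in all, crops included, and the job is handed in when it is done.

```bash
mkdir -p pics; python3 - <<'E'
from workcell import manip,cams
import cv2,numpy as np
for n in("scene","top"):
    d=cams.get_image(n); np.savez(f"pics/{n}.npz",**d)
    cv2.imwrite(f"pics/{n}0.png",d["color"][...,::-1]); print(n,d["eye"],d["orientation"],d["intrinsics"])
print(manip.sense())
E
```

```text
scene [1.5258753  0.10455967 1.05388096] [[-0.09300068  0.68824496 -0.71949271]
 [ 0.99553086  0.05236968 -0.07858575]
 [-0.01640665 -0.72358572 -0.69003951]] [[600.32110604   0.         313.92998301]
 [  0.         600.32110604 251.69559419]
 [  0.           0.           1.        ]]
top [ 0.4538808  -0.01269037  1.09041717] [[-0.00440063 -0.99258496  0.12147318]
 [-0.99990001  0.00600016  0.0128051 ]
 [-0.01343901 -0.12140468 -0.99251211]] [[470.94824999   0.         330.79783065]
 [  0.         470.94824999 240.03998459]
 [  0.           0.           1.        ]]
{'time_s': 0.1, 'qpos': array([ 1.02832253,  0.60002278, -0.00251456,  1.60005552,  0.0018024 ,
        0.94292398, -0.07978724]), 'dq': array([-0.0007671 , -0.00195732, -0.00057979, -0.00246597, -0.001564  ,
       -0.00137854,  0.00026816]), 'tau': array([ 3.32042917e-03, -7.66558528e+01,  1.50175218e+00, -2.52940840e+01,
       -5.23169863e-02,  1.35629339e-02,  5.72057081e-05]), 'position': array([ 0.32539067, -0.64740623,  0.23666086]), 'tcp_rot': array([[ 8.93452295e-01,  4.49157450e-01, -7.62234885e-04],
       [ 4.49158072e-01, -8.93451524e-01,  1.18372657e-03],
       [-1.49340314e-04, -1.39996717e-03, -9.99999009e-01]]), 'contact_force': array([0.29545826, 1.54356168, 0.05501193]), 'ft_torque': array([-0.00522877, -0.01685447,  0.00473728]), 'grasp_force': 0.0, 'opening': 0.09288609275753344}
```

View pics/top0.png

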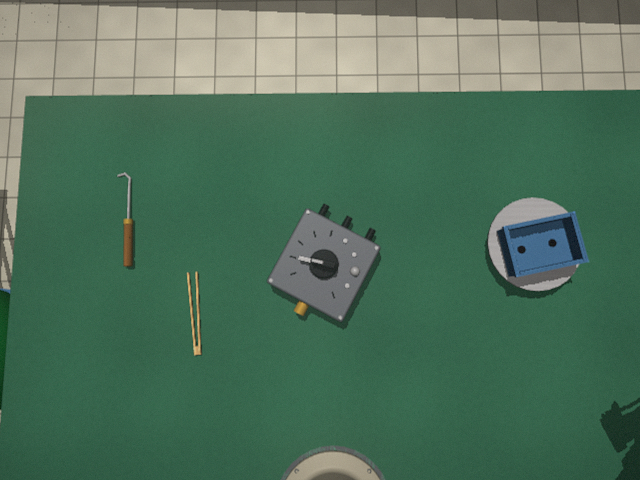

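View pics/scene0.png

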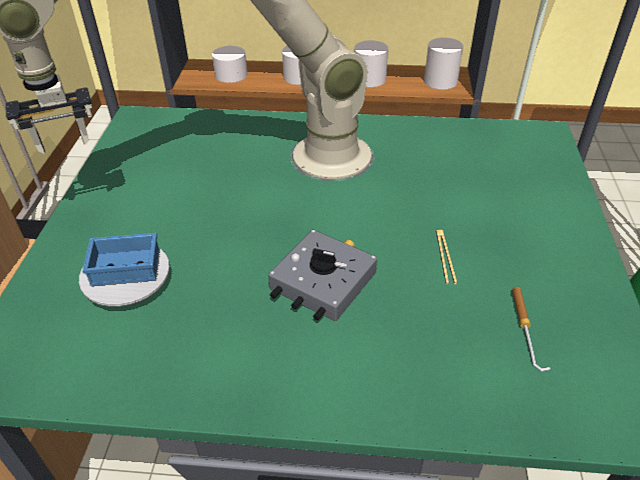

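The controller is at about (324,264) in top, with its pointer towards image left (299,260). The domed stud looks to be at (355,271), and small studs show at (346,240), (354,254) and (347,285). I'll enlarge both views.

```bash
python3 - <<'E'
import cv2,numpy as np
a=np.load("pics/top.npz")["color"][195:335,255:395,::-1]
b=np.load("pics/scene.npz")["color"][220:330,260:385,::-1]
cv2.imwrite("pics/topc.png",cv2.resize(a,(560,560),interpolation=cv2.INTER_CUBIC))
cv2.imwrite("pics/scenec.png",cv2.resize(b,None,fx=5,fy=5,interpolation=cv2.INTER_CUBIC))
E
```

```text
(no output)
```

View pics/topc.png

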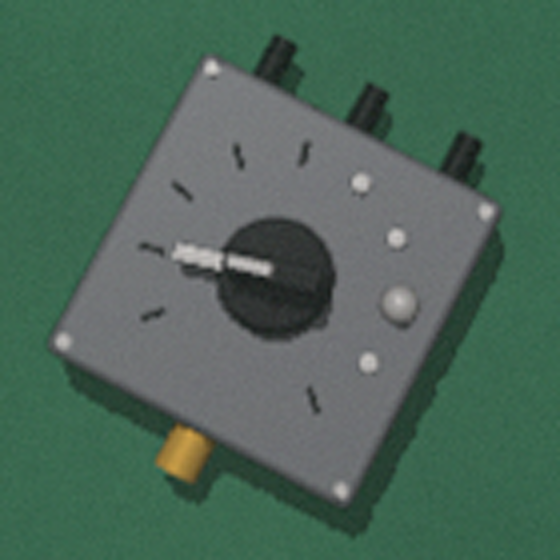

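View pics/scenec.png

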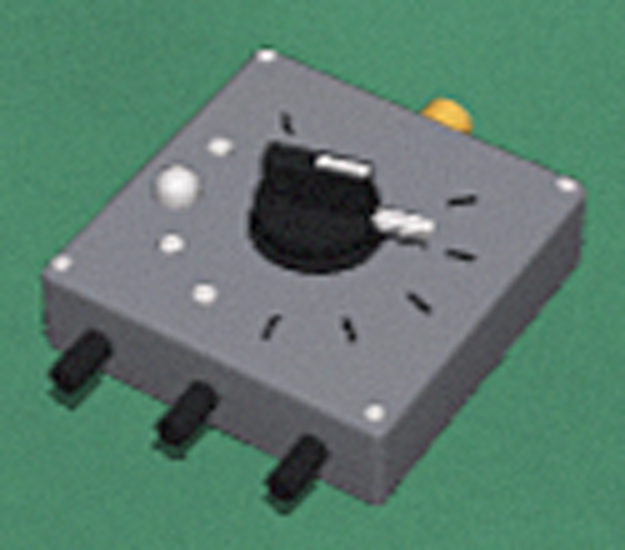

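Going clockwise in the crop, the ticks are 135 at (152,315), 105 at (152,248), 75, 45 and 15. The studs are -15 at (361,183), -45 at (397,238), the dome at (400,303) = -75, and -105 at (368,362). The pointer is at 105, so it needs to turn 180° (selector to 3.665). Next is the pose fit.

```bash
cat >h.py <<'E'
import numpy as np,cv2
def proj(d,P):
    R=d["orientation"];p=(P-d["eye"])@R;p=p@d["intrinsics"].T;return p[:,:2]/p[:,2:]
E
python3 - <<'E'
from h import *
from scipy.optimize import least_squares
T=np.load("pics/top.npz");S=np.load("pics/scene.npz")
# heading -> crop px ; low studs (z~.0575, r 70), ticks (z .055, free r), corner screws (free half-size)
st={-15:(361,183),-45:(397,238),-105:(368,362)}; ss={-15:(204,293),-45:(171,243),-105:(219,146)}
tk={135:(152,315),105:(152,248),75:(182,190),45:(238,156),15:(305,152),-135:(313,400)}
ts={135:(461,201),105:(460,254),75:(419,303),45:(348,329),15:(270,327),-135:(287,123)}
fT=lambda v:(np.array(v)+.5)/4-.5+[255,195]; fS=lambda v:(np.array(v)+.5)/5-.5+[260,220]
cT=[(211,68),(486,211),(341,490),(63,342)]; cS=[(374,412),(61,263),(266,55),(567,185)]
def pts(p):
    x,y,a,r,c=p
    f=lambda h,r,z:np.array([[x+r*np.cos(a+np.radians(k)),y+r*np.sin(a+np.radians(k)),z] for k in h])
    return np.vstack([f(st,.07,.058),f(tk,r,.055),f([45,-45,-135,135],c,.056)])
ot=fT(list(st.values())+list(tk.values())+cT);os_=fS(list(ss.values())+list(ts.values())+cS)
for use in("t","s","ts"):
    def res(p):
        P=pts(p);o=[]
        if"t"in use:o.append((proj(T,P)-ot).ravel())
        if"s"in use:o.append((proj(S,P)-os_).ravel())
        return np.hstack(o)
    best=min((least_squares(res,[.46,0,a,.07,.12]) for a in np.arange(0,6.3,.7)),key=lambda s:s.cost)
    print(use,best.x.round(4),np.degrees(best.x[2])%360,np.sqrt(np.mean(best.fun**2)),best.fun.reshape(-1,2).round(1).tolist() if use=="ts" else"")
E
```

```text
t [0.5282 0.0171 5.7931 0.0705 0.1217] 331.921040620109 0.13787151976835588 
s [0.5259 0.0161 5.792  0.07   0.1218] 331.8593657841362 0.17835901593810122 
ts [0.5275 0.0167 5.7926 0.0702 0.1217] 331.89198836689945 0.37940169929082396 [[0.3, 0.3], [0.2, 0.4], [0.5, 0.6], [0.5, 0.1], [0.0, 0.4], [0.3, 0.4], [0.3, 0.2], [-0.1, 0.6], [0.2, 0.1], [0.3, 0.3], [0.2, 0.3], [0.2, 0.4], [0.3, 0.2], [0.2, 0.3], [0.1, 0.3], [0.3, 0.1], [0.3, 0.5], [0.3, 0.9], [0.3, 0.6], [0.5, 0.8], [0.1, 0.7], [0.1, 0.8], [0.4, 0.5], [0.3, 0.4], [0.1, 0.4], [0.1, 0.2]]
```

```bash
cat >>h.py <<'E'
C=np.array([.5272,.0167]); 
def R(d):
    a=np.radians(d);c,s=np.cos(a),np.sin(a);return np.array([[c,s,0],[s,-c,0],[0,0,-1.]])
def P(z,c=C):return np.array([c[0],c[1],z])
def rep(m,t=""):
    s=m.sense();r=s["tcp_rot"];print(t,"t%.1f"%s["time_s"],s["position"].round(4),"yaw%.1f"%np.degrees(np.arctan2(r[1,0],r[0,0])),"F",s["contact_force"].round(1),"M",s["ft_torque"].round(2),"op%.4f"%s["opening"],"g%.0f"%s["grasp_force"],"q7 %.2f"%s["qpos"][6]);return s
E
python3 - <<'E'
from h import *
from workcell import *
for y in(76.9,-13.1,166.9,-103.1,31.9):
    print(y,np.round(solve_ik(P(.2),R(y)),2))
manip.move_pose(P(.2),R(76.9)); rep(manip)
E
```

```text
76.9 [ 0.09  0.43 -0.32  2.07  0.21  0.67 -0.59]
-13.1 [-0.2   0.42  0.09  2.09 -0.06  0.64 -1.87]
166.9 [ 0.37  0.5  -0.71  2.06  0.47  0.75  0.7 ]
-103.1 [ 0.59  0.64 -1.1   2.05  0.73  0.92  2.  ]
31.9 [-0.06  0.42 -0.11  2.08  0.08  0.65 -1.24]
 t2.6 [0.5275 0.0157 0.2   ] yaw76.8 F [ 0.2 -0.   0.7] M [-0.04 -0.13  0.03] op0.0929 g0 q7 -0.59
```

```bash
python3 - <<'E'
from h import *
from workcell import *
manip.move_linear(P(.094),R(76.9),vel=.06); rep(manip,"down")
jaws.close(); s=rep(manip,"closed")
manip.sleep(.3); rep(manip)
E
```

```text
down t4.5 [0.5274 0.0167 0.0943] yaw76.9 F [-0.3  0.4 -0.3] M [-0.08 -0.11  0.09] op0.0930 g0 q7 -0.69
closed t5.7 [0.5278 0.0166 0.0941] yaw76.9 F [ 2.5 -1.1 -0.3] M [-0.25 -0.57  0.03] op0.0135 g30 q7 -0.69
 t6.0 [0.5277 0.0167 0.0941] yaw76.9 F [ 3.9 -1.7 -2. ] M [-0.29 -0.96 -0.05] op0.0141 g30 q7 -0.69
```

```bash
python3 - <<'E'
from h import *
from workcell import *
manip.move_linear(P(.0868),R(76.9),vel=.02); rep(manip,"press")
for y in (61.9,46.9):
    manip.move_pose(P(.0868),R(y)); s=rep(manip,"turn")
E
```

```text
press t6.5 [0.5277 0.0167 0.0873] yaw76.9 F [ 2.3 -1.8  7.3] M [-0.42 -0.6  -0.05] op0.0137 g30 q7 -0.69
turn t6.8 [0.5275 0.0168 0.0873] yaw61.8 F [ 2.  -1.5  7.7] M [-0.41 -0.47 -0.02] op0.0140 g30 q7 -0.86
turn t7.1 [0.5274 0.0169 0.0873] yaw46.8 F [ 1.5 -1.3  7.4] M [-0.26 -0.4  -0.02] op0.0138 g30 q7 -1.03
```

```bash
python3 - <<'E'
from h import *
from workcell import *
for y in (16.9,-13.1):
    manip.move_pose(P(.0866),R(y)); s=rep(manip,"turn")
manip.move_linear(P(.094),R(-13.1),vel=.02); rep(manip,"up")
jaws.let_go(); manip.sleep(.2); rep(manip,"open")
manip.move_linear(P(.2),R(-13.1),vel=.15)
d=cams.get_image("scene"); cv2.imwrite("pics/mid.png",cv2.resize(d["color"][190:330,240:410,::-1],None,fx=4,fy=4,interpolation=cv2.INTER_CUBIC))
E
```

```text
turn t7.5 [0.5273 0.0172 0.087 ] yaw16.9 F [ 1.  -0.3  7.6] M [ 0.03 -0.24 -0.02] op0.0136 g30 q7 -1.35
turn t7.9 [0.5272 0.0175 0.087 ] yaw-13.1 F [1.2 1.  7.6] M [ 0.34 -0.3  -0.04] op0.0138 g30 q7 -1.67
up t8.4 [0.5272 0.0174 0.094 ] yaw-13.1 F [1.8 3.  3.2] M [ 0.95 -0.38 -0.03] op0.0138 g30 q7 -1.67
open t9.9 [0.5272 0.0167 0.094 ] yaw-13.1 F [ 0.2 -0.6 -0.4] M [ 0.01  0.05 -0.01] op0.0931 g0 q7 -1.67
```

View pics/mid.png

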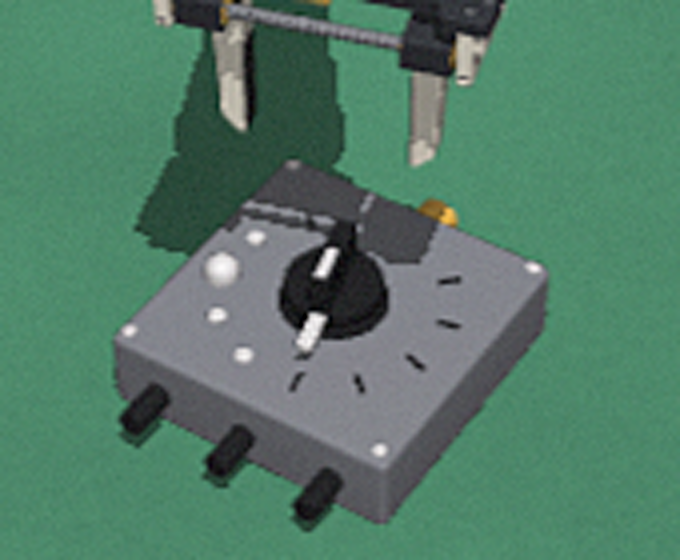

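The pointer now sits at the 15° tick (295,382), locked at the halfway notch. Next I regrip and do the second half.

```bash
sed -i 's/^C=.*/C=np.array([.5276,.0173])/' h.py; python3 - <<'E'
from h import *
from workcell import *
manip.move_pose(P(.2),R(166.9)); 
manip.move_linear(P(.094),R(166.9),vel=.08); rep(manip,"down")
jaws.close(); rep(manip,"closed")
manip.move_linear(P(.0866),R(166.9),vel=.02); rep(manip,"press")
s=None
for y in (136.9,106.9,76.9):
    manip.move_pose(P(.0866),R(y)); s=rep(manip,"turn")
    if s["position"][2]>.0885 or np.abs(s["contact_force"]).max()>20: print("STOP");break
else:
    manip.move_linear(P(.094),R(76.9),vel=.02); rep(manip,"up")
    jaws.let_go(); manip.sleep(.2); rep(manip,"open")
    manip.move_linear(P(.2),R(76.9),vel=.15)
    manip.move_pose(np.array([.45,-.25,.3]),R(76.9)); manip.sleep(.2); rep(manip,"clear")
for n,(a,b,c,e) in{"top":(195,335,255,395),"scene":(190,330,240,410)}.items():
    d=cams.get_image(n); np.savez(f"pics/{n}e.npz",**d); cv2.imwrite(f"pics/{n}e.png",cv2.resize(d["color"][a:b,c:e,::-1],None,fx=4,fy=4,interpolation=cv2.INTER_CUBIC))
E
```

```text
down t14.2 [0.5278 0.0173 0.0944] yaw166.9 F [-1.   0.4  0.8] M [ 0.09 -0.2   0.03] op0.0929 g0 q7 0.24
closed t15.3 [0.5276 0.0175 0.094 ] yaw166.9 F [-0.4  1.1  0. ] M [ 0.23 -0.16 -0.02] op0.0140 g30 q7 0.24
press t15.9 [0.5277 0.0175 0.087 ] yaw166.9 F [-1.5  0.1  7.6] M [ 0.06  0.3  -0.03] op0.0141 g30 q7 0.23
turn t16.4 [0.5278 0.0177 0.0873] yaw136.9 F [-1.   0.6  6.9] M [0.09 0.29 0.03] op0.0139 g30 q7 -0.22
turn t16.9 [0.5279 0.0178 0.0873] yaw106.9 F [-2.   1.2  6.9] M [ 0.14  0.2  -0.03] op0.0139 g30 q7 -0.66
turn t17.3 [0.5281 0.0178 0.0873] yaw76.9 F [0.8 0.6 8. ] M [ 0.17  0.08 -0.01] op0.0140 g30 q7 -1.07
up t17.9 [0.5281 0.0177 0.094 ] yaw76.9 F [ 1.9  1.1 -1.4] M [ 0.5  -0.62  0.03] op0.0138 g30 q7 -1.06
open t19.4 [0.5276 0.0173 0.094 ] yaw76.9 F [ 0.   0.1 -1.1] M [-0.04 -0.11 -0.01] op0.0928 g0 q7 -1.06
clear t21.6 [ 0.4506 -0.2487  0.2997] yaw77.0 F [ 1.2 -0.2  0.4] M [-0.08 -0.01  0.04] op0.0929 g0 q7 -0.21
```

View pics/tope.png

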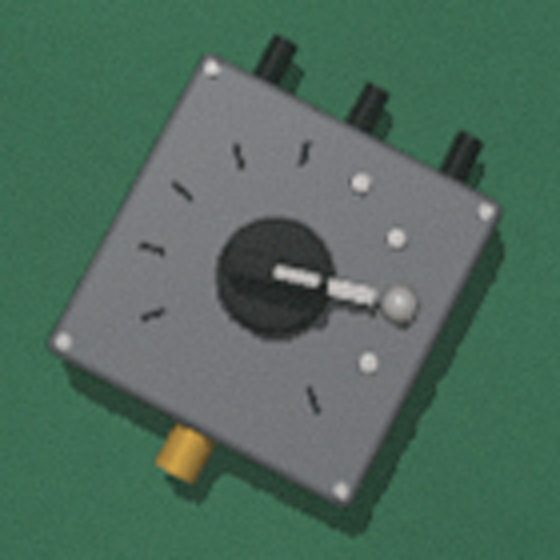

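View pics/scenee.png

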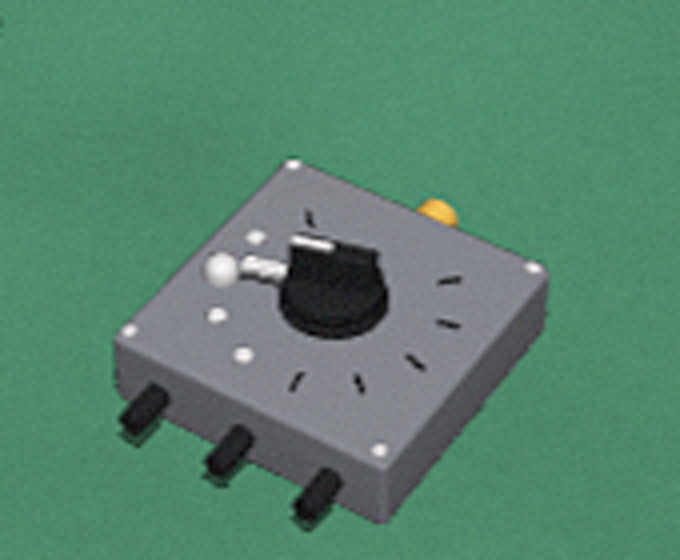

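The nose now points at the dome at (400,303) in the top crop. Before handing in I'll check with depth that the knob is fully up.

```bash
python3 - <<'E'
from h import *
from workcell import manip
a=np.load("pics/top.npz")["z_map"];b=np.load("pics/tope.npz")["z_map"]
v,u=np.mgrid[250:280,308:340]; m=np.hypot(v-264.5,u-324)<12
h=lambda z:np.sort(z[250:280,308:340][m])
p=[10,30,50,70,90]
x,y=np.percentile(h(a),p),np.percentile(h(b),p);print(x.round(4),y.round(4))
if np.abs(x-y).mean()<.0015: manip.close_job();print("handed in")
E
```

```text
[0.9948 0.9987 1.018  1.02   1.023 ] [0.9946 0.9984 1.0181 1.0205 1.0232]
the job is handed in; nothing more can be done
handed in
```

The knob was turned clockwise in two grips (180° in total) to the tall domed stud, sprang fully back up into that notch (confirmed by depth), and the job was handed in at about 22 s without approaching the pot, root hook or tweezers.

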